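Square up a frame corner with a builder's square

TASK

The stud of the wooden frame corner has swung in and is out of square to its plate. Take the wooden builder's square by its diagonal brace, lay it flat on the bench inside the corner and press it home, heel into the corner, so that the stud is pushed square and both outer edges of the square bear flush on plate and stud. Finish still gripping the square and pressing it against both pieces (do not let go), and leave the paint pots and the dish where they stand.

Things in the scene. Friction and masses are not known exactly. Their poses are not given: they have to be found in the camera images.
- builders_square: loose wooden builder's square (0.2 to 0.45 kg), lying flat. Two equal dark legs, 170 mm long, 26 mm wide, 16 mm thick, meet at a right angle at the heel; a lighter diagonal brace joins them as the grip. Origin: the outer heel corner, underside; x and y run along the outer edges of the legs (wood on the +x, +y side), z up
- square_grip (a point): middle of the top of the brace, at (78, 78, 40) mm in the square's axes. The brace is an upright board 16 mm thick, 40 mm high, 150 mm long, perpendicular to the bisector of the square's x and y: grasp it from above with the fingers closing along that bisector, one finger inside the triangle (65 mm free there between brace and inner corner)
- square_heel (a point): outer heel corner of the builder's square, underside (same point as its origin)
- inside_corner (a point): inside corner of the frame at bench height (same point as the origin of the plate)
- plate: pale timber plate of the frame corner, fixed to the bench, 36 mm high, 40 mm wide. Origin: the frame's inside corner at bench height. x runs along the plate's inner face (plane y = 0, 200 mm long, timber at -y), y along the stud's inner face when square, z up; the square belongs at +x, +y, axes parallel, heel at this origin. A steel strap and bolt, up to 10 mm high, lie on the joint
- stud: browner timber stud of the frame corner, 36 mm high, 40 mm wide, reaching 200 mm from the corner. Origin: on its pivot bolt at bench height, at (-20, 20, 0) mm in the plate's axes; y runs along the stud, its inner face is 20 mm to the +x side; its end at the plate is rounded (20 mm radius), so the flat inner face begins 20 mm from the corner
- stud_angle (a joint): angle of the stud about its bolt in rad: 0 is square to the plate, negative is swung in towards the plate (it starts so), positive swung outward. Stiff: about 0.3 N m turns it (about 2 N at 150 mm from the bolt), and it stays where it is left
- stud_end (a point): upper inner edge of the stud's free end, 36 mm above the bench
- orange_pot: small open paint pot with orange paint, 51 mm across, 75 mm high, loose; origin at the centre of its underside. Leave alone
- blue_pot: small blue pot with brown paint, 57 mm across, 55 mm high, loose; origin at the centre of its underside. Leave alone
- red_dish: shallow paint dish with red paint, 69 mm across, 25 mm high, loose; origin at the centre of its underside. Leave alone

How it is judged:
By the outcome, as a careful person would: the job done as asked, in the order asked, and still so for the second after the job is handed in, while the arm keeps its last pose, push and grip.
It also fails if it takes over 51 s, if anything falls off the work surface, if the arm or the gripper's body presses on something with over 40 N, if the wrist force passes 120 N, or if a joint passes its speed limit or range.

ROBOT

A 6-joint arm with a two-finger parallel gripper is mounted at the origin on a cart in front of the work surface, level with it; the furniture and walls round the work are solid. World frame = base frame: x ahead of the robot, y to its left, z up, the work surface at z = 0. Lengths are in m, angles in rad, forces in N, time in s.
With the tool pointing down it reaches from about 0.375 to 0.975 m from the base axis. Payload 3.8 kg.
Tool frame: the origin (TCP) lies where the fingers leave the gripper's body, on its centre line; the fingertips stand 73 mm ahead of it and the grasp point (between the pads) lies 54 mm ahead of it (nose_length is the distance from the TCP to the fingertips, in m); z points along the fingers, y is the line along which they close (so a half turn about z gives the same grasp; the last joint's range is limited). The gripper opens to 85 mm and grips with 20 to 120 N. Pads are 22 mm wide; open, the fingers measure 114 mm over their backs; the gripper's body (76 mm by 85 mm) begins 54 mm behind the grasp point. The pads swing forward as they close: fully open they stand 13 mm farther back than shut.
Start: joints at [1.286, 0.264, 1.604, -0, 1.274, -0.037], TCP at [0.166, 0.654, 0.304] pointing down, gripper open.
Joint ranges: [-2.63, 2.63], [-0.94, 2.18], [0.31, 2.57], [-1.31, 4.45], [0, 2.66], [-2.55, 2.55]. Speed limits (rad/s): [2.57, 2.57, 3.14, 3.14, 3.14, 3.14].

INTERFACE

Orientations are given as a rotation vector (axis times angle).
In Python, from workcell import read_state, read_camera, calibration, finish_job, look_for, cut_out, tip_of, nose_length gives the robot as it stands.
- The arm moves only by the tool step_arm, never from a script. Its argument "targets" is a list of rows, each a list of 3 entries, a list of its own where there are three numbers: the turn, a rotation vector about the tool's x, y, z in rad, then the shift along the tool's x, y, z in mm, then the finger opening in mm, from 0 to 85.4. In form: [[[ax, ay, az], [x, y, z], grip], ...]. A call has 1 to 5 rows; each row shifts and turns the commanded pose from where the row before left it, along the tool's axes as they then stand; what a row does not reach is not made up. A row lasts 1/12 s, in which the tool goes at most 41.7 mm and 7.16 degrees, less where a joint would pass 70% of its speed; a pose out of reach is approached as far as the arm can. A call with a gripper value outside its range is refused whole. The fingers move at their own pace and stop on an object; "grip_force" is the grip in N (left out, the last holds). Time passes only in rows, so rows that do not move let the fingers close. It gives the time, the measured TCP pose, the force, the opening and the grip force at its end, in the units of the state.
- read_state(): the state, without advancing time (a new reading comes with each control period).
- read_camera(name): name is "scene" or "top"; returns the picture (420x560x3 uint8, red, green, blue); there is no depth.
- calibration(name): a dict with "camera_matrix" (3x3 intrinsics, pixels), "R" (3x3) and "t" (3): a world point X has camera coordinates R X + t. Camera axes: x right, y down, z forward; pixel columns grow to the right and rows downward; lengths in m; the calibration is good to about 2 mm. A picture is of the moment at which its call begins. calibration takes no time and is no camera call.
- finish_job(): hands the job in; it is judged then, once.
Trained networks look in the newest picture that a camera, given by its name, has taken for a name from the list of things; names that differ only in an ending like _2 or _b are one class to them, and where a whole thing is asked for, a point or a joint stands for the part that bears it (a point fixed in the world has none). Each returns a list of dicts, best first, with "score" (0 to 1); they miss things now and then, are a little off and sometimes report something else, mostly with a low value. They report only what shows in the picture. A call takes as long as a camera call.
- look_for(camera, query): "extent" ([left, top, right, bottom] in pixels, round what is visible of it).
- cut_out(camera, query): "region" (420x560 bool, what is visible of it) and "extent" ([left, top, right, bottom] in pixels, round what is visible of it).
- tip_of(camera, query): "at" ([row, column] in pixels: a listed point, or the origin of a listed thing).
The state is a dict: "time": time; "q": joint angles; "joint_vel": joint speeds; "joint_torque": joint torques, N m; "tool_pos": TCP position; "tcp_rot": TCP orientation; "wrist_force": force on the tool from outside, world axes, zero at the start; "torque": the same for the moment, N m; "width": opening from 0.0 (shut) to 1.0 (fully open); "grip_force": force on a finger pad.
Only numpy, scipy, OpenCV 4.12 (cv2) and the standard library are available. Lean on these libraries where they do the work, as an engineer would, in place of code of your own. Each camera call takes 0.05 s, during which the arm holds its last target. There are 200 camera calls.

## Working session

There is one attempt and no reset: what is moved stays moved. The work goes in short steps, Python scripts to look and compute and a tool call to move; the robot and the scene stay as the last step left them, time stands still between calls to the robot, and variables do not carry over. Pictures are saved under pics/ and viewed, at most 13 in all, crops included, and the job is handed in when it is done.

Besides the shell and the picture viewer there is one more tool, called after ">>>" as name(argument=value, ...), one argument or row to a line, values as JSON. step_arm: Moves the arm, as the interface text tells. Its arguments: {"type":"object","properties":{"targets":{"type":"array","items":{"type":"array"}},"grip_force":{"type":"number"}},"required":["targets"]}

```bash
mkdir -p pics; cat > h.py <<'E'
import numpy as np,cv2
from scipy.spatial.transform import Rotation as Ro
from workcell import *
def ray(cam,rc,z):
    c=calibration(cam);K,R,t=[np.array(c[k]) for k in("camera_matrix","R","t")]
    d=R.T@np.linalg.solve(K,[rc[1],rc[0],1.]);o=-R.T@t
    return o+d*(z-o[2])/d[2]
def px(cam,X):
    c=calibration(cam);K,R,t=[np.array(c[k]) for k in("camera_matrix","R","t")]
    p=K@(R@np.array(X)+t);return p[:2]/p[2]
def save(cam,n):
    im=read_camera(cam);cv2.imwrite(f"pics/{n}.png",im[:,:,::-1]);return im
E
python3 - <<'E'
from h import *
np.set_printoptions(precision=4,suppress=True)
s=read_state();print(s)
a=save("scene","s0");b=save("top","t0");cv2.imwrite("pics/both.png",cv2.resize(np.hstack([a,b])[:,:,::-1],(800,300)))
for n,z in [("square_grip",.04),("square_heel",0),("inside_corner",0),("stud_end",.036),("stud",0),("orange_pot",0),("blue_pot",0),("red_dish",0)]:
    for c in("scene","top"):
        for r in tip_of(c,n)[:2]: print(n,c,np.round(r["at"],1),round(r["score"],2),ray(c,r["at"],z)*1000)
E
```

```text
{'time': 0.0, 'q': array([ 1.2862,  0.2648,  1.6054,  0.    ,  1.2737, -0.0369]), 'joint_vel': array([-0.0011,  0.0015,  0.0003, -0.0019,  0.0001, -0.0009]), 'joint_torque': array([  0.0025, -51.5091, -36.7335,   0.0003,   0.0125,   0.    ]), 'tool_pos': array([0.1654, 0.6538, 0.3025]), 'tcp_rot': array([-0.3881, -3.1171,  0.0036]), 'wrist_force': array([-0.2947,  0.3526,  0.8507]), 'torque': array([-0.0273,  0.0365,  0.0109]), 'grip_force': 0.0, 'width': 0.9984166133782856}
square_grip scene [238.6 308.2] 0.76 [ 448.2113 -209.4976   40.    ]
square_grip top [225.7 338.1] 0.74 [ 454.9857 -190.0245   40.    ]
square_heel scene [239.6 336.3] 0.64 [ 560.3439 -216.9686    0.    ]
square_heel top [201.1 346.8] 0.9 [ 550.2608 -217.857     0.    ]
square_heel top [172.6 157. ] 0.75 [574.0536 434.6701   0.    ]
inside_corner scene [188.5 233.6] 0.88 [535.097  280.2129   0.    ]
inside_corner top [189.4 201.9] 0.57 [533.2682 273.0196   0.    ]
stud_end scene [204.7 214.5] 0.92 [364.7585 150.156   36.    ]
stud_end scene [213.6 303.7] 0.5 [551.3234 -78.3474  36.    ]
stud_end top [239.2 224.9] 0.62 [369.3911 166.4811  36.    ]
stud_end top [191.  202.1] 0.53 [518.9214 264.0107  36.    ]
stud scene [193.7 239.9] 0.74 [526.4343 229.826    0.    ]
stud top [190.1 208.6] 0.57 [533.5065 250.1196   0.    ]
orange_pot scene [213.8 300. ] 0.55 [589.4303 -20.7652   0.    ]
orange_pot top [186.  291.8] 0.6 [580.9755 -28.166    0.    ]
blue_pot scene [173.  219.3] 0.73 [576.9107 432.8656  -0.    ]
blue_pot top [172.5 156.9] 0.85 [574.3659 435.074    0.    ]
red_dish scene [290.  338.7] 0.74 [ 375.6626 -405.8082    0.    ]
red_dish scene [171.8 218. ] 0.5 [579.7847 445.9919   0.    ]
red_dish top [262.6 401.4] 0.54 [ 365.4823 -410.3388    0.    ]
```

View pics/t0.png

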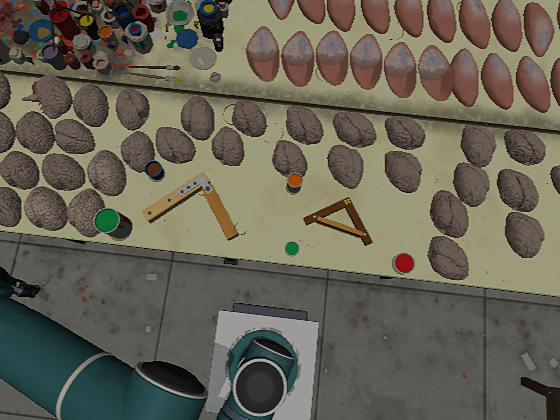

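View pics/s0.png

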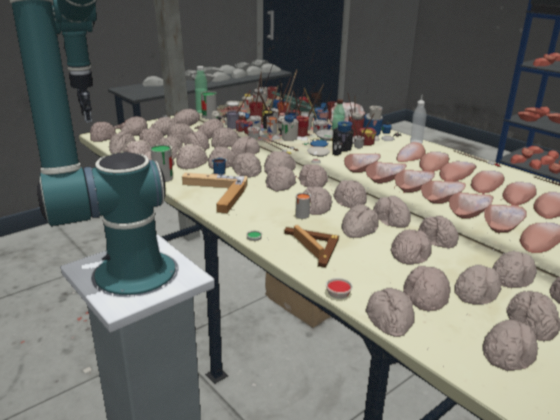

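```bash
python3 - <<'E'
from h import *
im=cv2.imread("pics/t0.png")
cv2.imwrite("pics/z1.png",np.vstack([cv2.resize(im[160:250,135:268],(798,540),interpolation=cv2.INTER_CUBIC)]))
cv2.imwrite("pics/z2.png",cv2.resize(im[185:260,290:390],(800,600),interpolation=cv2.INTER_CUBIC))
E
```

```text
(no output)
```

View pics/z1.png

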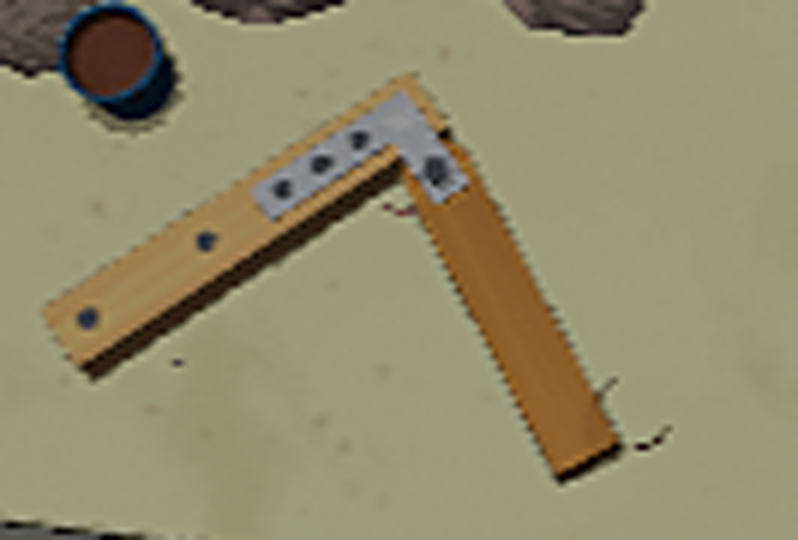

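View pics/z2.png

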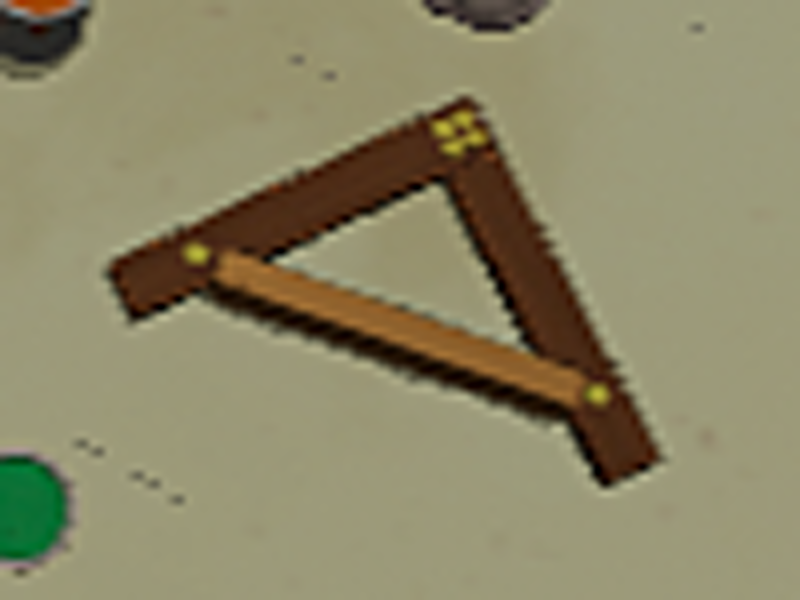

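```bash
cat > fit.py <<'E'
from h import *
from scipy.optimize import least_squares
def rot(a): return np.array([[np.cos(a),-np.sin(a)],[np.sin(a),np.cos(a)]])
def fit(obs,loc,x0,cam="top"):
    # obs px (col,row), loc xyz body
    def f(p):
        return np.concatenate([px(cam,[*(p[:2]+rot(p[2])@l[:2]),l[2]])-o for o,l in zip(obs,loc)])
    r=least_squares(f,x0,x_scale=[.01,.01,.05]);return r.x,r.fun.reshape(-1,2)
E
python3 - <<'E'
from fit import *
np.set_printoptions(precision=3,suppress=True)
o1=lambda p:(np.array(p)+.5)/6-.5+[135,160]
o2=lambda p:(np.array(p)+.5)/8-.5+[290,185]
z=.016
sq=[((468,97),(0,0,z)),((108,268),(.17,0,z)),((132,320),(.17,.026,z)),((660,460),(0,.17,z)),((605,487),(.026,.17,z)),((440,183),(.026,.026,z))]
p,r=fit([o2(a) for a,_ in sq],[b for _,b in sq],[.55,-.2,2.1]);print("square",p,r.tolist())
g=p[:2]+rot(p[2])@[.078,.078];print("grip",g)
z=.036
pl=[((42,315),(.2,-.04,z)),((85,365),(.2,0,z)),((93,380),(.2,0,0)),((405,175),(0,0,0))]
P,r=fit([o1(a) for a,_ in pl],[b for _,b in pl],[.53,.27,2.1]);print("plate",P,r.tolist())
# stud: pivot frame, end at y=.18 from pivot
st=[((558,472),(.02,.18,z)),((620,440),(-.02,.18,z)),((418,215),(.02,.02,z)),((563,484),(.02,.18,0))]
S,r=fit([o1(a) for a,_ in st],[b for _,b in st],[.53,.27,2.1]);print("stud",S,r.tolist(),"pivot expected",P[:2]+rot(P[2])@[-.02,.02],"angle",S[2]-P[2])
E
```

```text
square [ 0.562 -0.219  2.13 ] [[0.05049896696061751, -0.1227067698670794], [-0.6347101207089167, -0.16119301868789648], [-0.13662227784527659, 0.36300157712693704], [0.3197533019688308, 0.29950501237911453], [0.1490207535572381, 0.3268590051006015], [0.24906695200263584, -0.7646913815694631]]
grip [ 0.455 -0.194]
plate [0.534 0.275 2.314] [[0.006337209398083132, -0.9016587404751988], [-0.6429529217145102, 0.5545845136351772], [1.2084736975599242, 0.10793687429446663], [-0.5664025804876474, 0.2623125790762799]]
stud [0.531 0.248 2.192] [[-0.4870794577713582, 0.13091145914410163], [0.22155223517401623, -0.486857047457562], [0.4179066389868069, 0.626268928978817], [-0.14586221308866243, -0.2468037723087093]] pivot expected [0.533 0.246] angle -0.12224692346874022
```

>>> step_arm(
  targets=[
    [[0,0,0.06],[-40,-5,0],50],
    [[0,0,0.06],[-40,-5,0],50],
    [[0,0,0.06],[-40,-5,5],50],
    [[0,0,0.06],[-40,-5,5],50],
    [[0,0,0.065],[-40,-7,5],50],
  ],
)

```text
time: 1.32
tool_pos: [0.3433, 0.5572, 0.289]
tcp_rot: [0.861, 3.021, 0.002]
wrist_force: [0.3, -0.4, 0.5]
width: 0.583
grip_force: 0.0
```

>>> step_arm(
  targets=[
    [[0,0,0.065],[-40,-7,5],50],
    [[0,0,0.065],[-40,-7,5],50],
    [[0,0,0.065],[-40,-7,5],50],
    [[0,0,0.065],[-40,-7,5],50],
    [[0,0,0.07],[-40,-7,5],50],
  ],
)

```text
time: 1.73
tool_pos: [0.4755, 0.4036, 0.2639]
tcp_rot: [1.347, 2.838, 0.001]
wrist_force: [1.1, 0.1, -0.4]
width: 0.582
grip_force: 0.0
```

>>> step_arm(
  targets=[
    [[0,0,0.07],[-40,-7,5],50],
    [[0,0,0.07],[-40,-7,5],50],
    [[0,0,0.07],[-40,-7,5],50],
    [[0,0,0.07],[-40,-7,5],50],
    [[0,0,0.07],[-40,-7,5],50],
  ],
)

```text
time: 2.15
tool_pos: [0.549, 0.2152, 0.239]
tcp_rot: [1.82, 2.56, 0.001]
wrist_force: [-0.8, 0.6, -0.1]
width: 0.585
grip_force: 0.0
```

```bash
cat > go.py <<'E'
from h import *
import sys
# python go.py x y z yaw_of_tool_y  -> remaining turn & shift in tool axes
def rem(x,y,z,yaw,out=True):
    s=read_state();R=Ro.from_rotvec(s["tcp_rot"]).as_matrix()
    yy=np.array([np.cos(yaw),np.sin(yaw),0]);zz=np.array([0,0,-1.]);T=np.c_[np.cross(yy,zz),yy,zz]
    d=np.array([x,y,z])-s["tool_pos"]
    print("t",round(s["time"],2),"pos",s["tool_pos"].round(4),"yaw",round(float(np.arctan2(R[1,1],R[0,1])),4),"shift now-axes",(R.T@d*1000).round(1),"final-axes",(T.T@d*1000).round(1),"turn",Ro.from_matrix(R.T@T).as_rotvec().round(4),"F",s["wrist_force"].round(1),"w",round(s["width"]*85.4,1),"g",round(s["grip_force"],1),"nose",nose_length() if callable(nose_length) else nose_length)
if __name__=="__main__": rem(*map(float,sys.argv[1:]))
E
python3 go.py .455 -.194 .15 -.226
```

```text
t 2.15 pos [0.549  0.2152 0.239 ] yaw 0.3345 shift now-axes [-355.6 -223.2   88.8] final-axes [-4.198e+02  1.000e-01  8.900e+01] turn [ 1.100e-03 -2.000e-04  5.605e-01] F [-0.8  0.6 -0.1] w 49.9 g 0.0 nose 0.0726
```

>>> step_arm(
  targets=[
    [[0,0,0.112],[-33,-21,8],50],
    [[0,0,0.112],[-35,-17,8],50],
    [[0,0,0.112],[-37,-13,8],50],
    [[0,0,0.112],[-38,-9,8],50],
    [[0,0,0.112],[-39,-4,8],50],
  ],
)

```text
time: 2.57
tool_pos: [0.5039, 0.0247, 0.1988]
tcp_rot: [2.459, 1.955, 0.001]
wrist_force: [0.7, -0.8, 0.5]
width: 0.584
grip_force: 0.0
```

>>> step_arm(
  targets=[
    [[0,0,0],[-40,0,8],50],
    [[0,0,0],[-40,0,8],50],
    [[0,0,0],[-40,0,8],50],
    [[0,0,0],[-40,0,8],50],
    [[0,0,0],[-40,0,8],50],
  ],
)

```text
time: 2.98
tool_pos: [0.46, -0.1705, 0.159]
tcp_rot: [2.453, 1.961, 0.001]
wrist_force: [0.5, -0.4, 0.2]
width: 0.582
grip_force: 0.0
```

```bash
python3 go.py .455 -.194 .081 -.226; python3 - <<'E'
from h import *
# better plate yaw
o1=lambda p:((np.array(p)+.5)/6-.5+[135,160])[::-1]
for a,b,z in [((410,73),(42,315),.036),((402,157),(85,365),.036),((405,175),(93,380),0)]:
    A,B=ray("top",o1(a),z),ray("top",o1(b),z);d=B-A;print(A.round(4),B.round(4),np.arctan2(d[1],d[0]),np.linalg.norm(d))
for c in("scene","top"):
    read_camera(c)
    for n in("square_grip",):
        for r in tip_of(c,n)[:1]: print(c,n,ray(c,r["at"],.04),r["score"])
E
```

```text
t 2.98 pos [ 0.46   -0.1705  0.159 ] yaw -0.2219 shift now-axes [-24.    0.2  78. ] final-axes [-24.    0.4  78. ] turn [0.0012 0.0002 0.0041] F [ 0.5 -0.4  0.2] w 49.7 g 0.0 nose 0.0726
[0.5848 0.2717 0.036 ] [0.4256 0.4483 0.036 ] 2.304443262313372 0.2377959236962988
[0.5365 0.2685 0.036 ] [0.4012 0.4201 0.036 ] 2.2996250314895352 0.2031521883699131
[0.5356 0.2728 0.    ] [0.399  0.4258 0.    ] 2.299342862512673 0.2051442376438002
scene square_grip [ 0.4532312  -0.21049504  0.04      ] 0.66
top square_grip [ 0.45828855 -0.19007846  0.04      ] 0.49
```

>>> step_arm(
  targets=[
    [[0,0,0.004],[-24,0,20],50],
    [[0,0,0],[0,0,30],50],
    [[0,0,0],[0,0,20],50],
    [[0,0,0],[0,0,8],50],
    [[0,0,0],[0,0,0],50],
  ],
)

```text
time: 3.6
tool_pos: [0.4542, -0.1901, 0.079]
tcp_rot: [-2.453, -1.956, 0.003]
wrist_force: [-0.9, 0.2, -0.6]
width: 0.589
grip_force: 0.0
```

```bash
python3 go.py .455 -.194 .081 -.226; python3 - <<'E'
from h import *
a=save("scene","s1");b=save("top","t1")
cv2.imwrite("pics/z3.png",np.hstack([cv2.resize(a[190:290,260:360],(400,400),interpolation=2),cv2.resize(b[180:280,290:390],(400,400),interpolation=2)])[:,:,::-1])
E
```

```text
t 3.6 pos [ 0.4542 -0.1901  0.079 ] yaw -0.2241 shift now-axes [-3.6  1.7 -2. ] final-axes [-3.6  1.7 -2. ] turn [-0.0044 -0.0012  0.0019] F [-0.9  0.2 -0.6] w 50.3 g 0.0 nose 0.0726
```

View pics/z3.png

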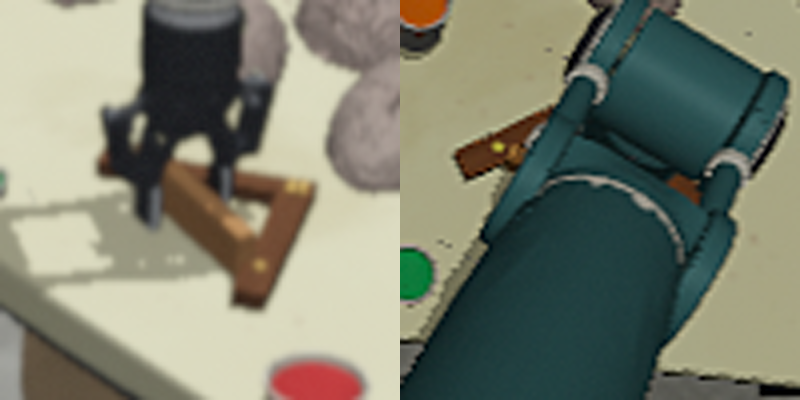

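>>> step_arm(
  targets=[
    [[0,0,0],[-4,1,0],10],
    [[0,0,0],[0,0,0],8],
    [[0,0,0],[0,0,0],8],
    [[0,0,0],[0,0,0],8],
    [[0,0,0],[0,0,0],8],
  ],
  grip_force=90,
)

```text
time: 4.12
tool_pos: [0.4568, -0.1969, 0.0826]
tcp_rot: [2.456, 1.955, 0.003]
wrist_force: [1.2, 1.5, 6.5]
width: 0.172
grip_force: 88.6
```

>>> step_arm(
  targets=[
    [[0,0,0],[0,0,0],8],
    [[0,0,0],[0,0,0],8],
    [[0,0,0],[0,0,-10],8],
    [[0,0,0],[0,0,-30],8],
    [[0,0,0],[0,0,-30],8],
  ],
)

```text
time: 4.53
tool_pos: [0.453, -0.1952, 0.1498]
tcp_rot: [-2.453, -1.953, 0.004]
wrist_force: [1.1, -0.4, -2.7]
width: 0.17
grip_force: 88.2
```

>>> step_arm(
  targets=[
    [[0,0,0],[0,0,-30],8],
    [[0,0,0],[0,0,-5],8],
    [[0,0,0],[0,0,0],8],
    [[0,0,0],[0,0,0],8],
  ],
)

```text
time: 4.87
tool_pos: [0.4546, -0.1959, 0.1852]
tcp_rot: [-2.457, -1.956, 0.001]
wrist_force: [-0.2, 0.4, -4.2]
width: 0.171
grip_force: 88.3
```

```bash
python3 go.py .455 -.194 .081 -.226; python3 - <<'E'
from h import *
a=save("scene","s2");b=save("top","t2")
cv2.imwrite("pics/z4.png",np.hstack([cv2.resize(a[170:270,260:360],(400,400),interpolation=2),cv2.resize(b[180:280,290:390],(400,400),interpolation=2)])[:,:,::-1])
E
```

```text
t 4.87 pos [ 0.4546 -0.1959  0.1852] yaw -0.2261 shift now-axes [  2.    0.  104.2] final-axes [ 2.000e+00 -1.000e-01  1.042e+02] turn [-0.0009 -0.0001 -0.0001] F [-0.2  0.4 -4.2] w 14.6 g 88.3 nose 0.0726
```

View pics/z4.png

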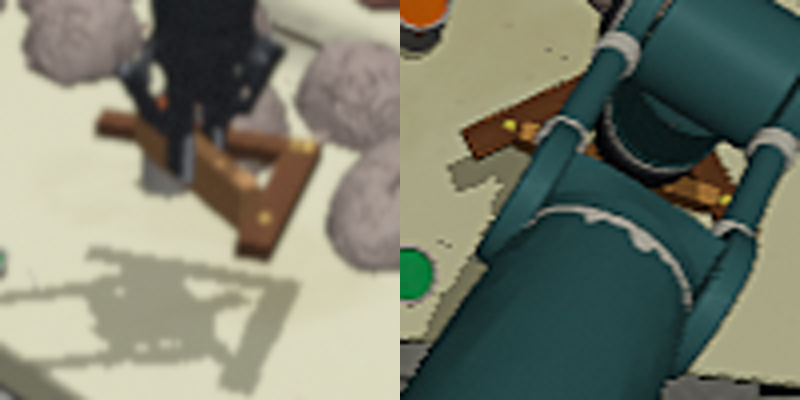

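```bash
python3 - <<'E'
from h import *
def e(a,b,z):
    A,B=ray("top",a[::-1],z),ray("top",b[::-1],z);d=A-B;m=(A+B)/2;print(A.round(4),B.round(4),m.round(4),"len",np.linalg.norm(d),"bis",np.arctan2(d[1],d[0])+np.pi/2-np.pi/2-0, np.arctan2(d[1],d[0]))
o=lambda p:(np.array(p)+.5)/8-.5+[290,185]
for z in(.016,.04):e(o((197,253)),o((597,395)),z)
o=lambda p:(np.array(p)+.5)/4-.5+[290,180]
for z in(.12,.144):e(o((110,125)),o((325,200)),z)
E
```

```text
[ 0.4823 -0.1124  0.016 ] [ 0.4425 -0.2803  0.016 ] [ 0.4624 -0.1963  0.016 ] len 0.17259535533474257 bis 1.3383118785112118 1.3383118785112118
[ 0.4771 -0.1105  0.04  ] [ 0.438  -0.2754  0.04  ] [ 0.4576 -0.1929  0.04  ] len 0.16948889198593936 bis 1.3383118785112118 1.3383118785112118
[ 0.4774 -0.1116  0.12  ] [ 0.4387 -0.2783  0.12  ] [ 0.458  -0.1949  0.12  ] len 0.1711352438674133 bis 1.3428621857953473 1.3428621857953473
[ 0.4719 -0.1096  0.144 ] [ 0.434 -0.273  0.144] [ 0.4529 -0.1913  0.144 ] len 0.16779450389060688 bis 1.3428621857953473 1.3428621857953476
```

>>> step_arm(
  targets=[
    [[0,0,-0.058],[10,-2,0],8],
    [[0,0,-0.058],[20,-4,0],8],
    [[0,0,-0.057],[30,-6,0],8],
    [[0,0,0],[34,-6,0],8],
    [[0,0,0],[34,-6,0],8],
  ],
)

```text
time: 5.38
tool_pos: [0.4422, -0.0655, 0.1835]
tcp_rot: [-2.278, -2.157, 0.004]
wrist_force: [0.7, 0.5, -3.0]
width: 0.171
grip_force: 88.2
```

>>> step_arm(
  targets=[
    [[0,0,0],[34,-6,0],8],
    [[0,0,0],[34,-6,0],8],
    [[0,0,0],[34,-6,0],8],
    [[0,0,0],[34,-6,0],8],
    [[0,0,0],[34,-6,0],8],
  ],
)

```text
time: 5.8
tool_pos: [0.421, 0.106, 0.1837]
tcp_rot: [-2.278, -2.16, 0.006]
wrist_force: [-0.2, -0.2, -3.0]
width: 0.172
grip_force: 88.2
```

>>> step_arm(
  targets=[
    [[0,0,0],[34,-6,0],8],
    [[0,0,0],[34,-6,0],8],
    [[0,0,0],[34,-6,0],8],
    [[0,0,0],[34,-6,0],8],
    [[0,0,0],[20,-4,0],8],
  ],
)

```text
time: 6.22
tool_pos: [0.4016, 0.2643, 0.1837]
tcp_rot: [-2.277, -2.162, 0.005]
wrist_force: [0.1, 0.6, -2.2]
width: 0.172
grip_force: 88.2
```

```bash
python3 go.py .390 .296 .083 -.053; python3 - <<'E'
from h import *
a=save("scene","s3");b=save("top","t3")
cv2.imwrite("pics/z5.png",np.hstack([cv2.resize(a[140:240,160:260],(400,400),interpolation=2),cv2.resize(b[160:260,140:240],(400,400),interpolation=2)])[:,:,::-1])
E
```

```text
t 6.22 pos [0.4016 0.2643 0.1837] yaw -0.0515 shift now-axes [ 31.1 -12.9 100.7] final-axes [ 31.  -13.2 100.7] turn [-0.0033  0.0009  0.0015] F [ 0.1  0.6 -2.2] w 14.7 g 88.2 nose 0.0726
```

View pics/z5.png

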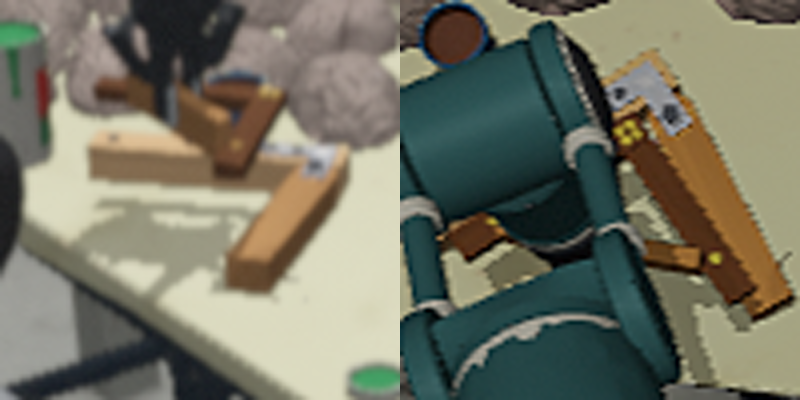

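>>> step_arm(
  targets=[
    [[0,0,0],[16,-7,0],8],
    [[0,0,0],[15,-6,0],8],
    [[0,0,0],[0,0,25],8],
    [[0,0,0],[0,0,25],8],
    [[0,0,0],[0,0,25],8],
  ],
)

```text
time: 6.73
tool_pos: [0.3913, 0.2927, 0.1089]
tcp_rot: [2.279, 2.162, -0.003]
wrist_force: [-0.1, 1.0, -3.0]
width: 0.171
grip_force: 88.3
```

>>> step_arm(
  targets=[
    [[0,0,0],[0,0,14],8],
    [[0,0,0],[0,0,6],8],
    [[0,0,0],[0,0,2],8],
    [[0,0,0],[0,0,2],8],
    [[0,0,0],[0,0,0],8],
  ],
)

```text
time: 7.15
tool_pos: [0.3925, 0.2935, 0.0871]
tcp_rot: [2.28, 2.161, 0.001]
wrist_force: [0.3, 0.0, -2.8]
width: 0.169
grip_force: 88.1
```

```bash
python3 go.py .390 .296 .083 -.053
```

```text
t 7.15 pos [0.3925 0.2935 0.0871] yaw -0.0534 shift now-axes [ 2.3 -2.6  4.1] final-axes [ 2.3 -2.6  4.1] turn [ 0.0005 -0.0003 -0.0004] F [ 0.3  0.  -2.8] w 14.5 g 88.1 nose 0.0726
```

>>> step_arm(
  targets=[
    [[0,0,0],[0,0,2],8],
    [[0,0,0],[0,0,1],8],
    [[0,0,0],[0,0,0],8],
  ],
)

```text
time: 7.4
tool_pos: [0.3924, 0.2939, 0.0845]
tcp_rot: [2.279, 2.162, 0.002]
wrist_force: [-0.3, 0.3, -1.8]
width: 0.174
grip_force: 88.1
```

>>> step_arm(
  targets=[
    [[0,0,0],[0,0,1],8],
    [[0,0,0],[0,0,0],8],
    [[0,0,0],[0,0,0],8],
  ],
)

```text
time: 7.65
tool_pos: [0.392, 0.2937, 0.083]
tcp_rot: [2.279, 2.162, 0.0]
wrist_force: [-0.3, 0.1, -2.5]
width: 0.167
grip_force: 88.1
```

>>> step_arm(
  targets=[
    [[0,0,0],[0,0,1],8],
    [[0,0,0],[0,0,0],8],
    [[0,0,0],[0,0,0],8],
  ],
)

```text
time: 7.9
tool_pos: [0.3922, 0.2938, 0.0826]
tcp_rot: [2.279, 2.162, 0.0]
wrist_force: [-2.6, -2.1, 6.2]
width: 0.169
grip_force: 89.5
```

>>> step_arm(
  targets=[
    [[0,0,0],[0,0,1],8],
    [[0,0,0],[0,0,0],8],
    [[0,0,0],[0,0,0],8],
  ],
)

```text
time: 8.15
tool_pos: [0.3922, 0.2938, 0.0826]
tcp_rot: [-2.279, -2.162, 0.0]
wrist_force: [-5.8, -3.5, 15.2]
width: 0.172
grip_force: 90.9
```

```bash
python3 go.py .390 .296 .083 -.053; python3 - <<'E'
from h import *
a=save("scene","s4");b=save("top","t4")
cv2.imwrite("pics/z6.png",np.hstack([cv2.resize(a[150:230,175:255],(400,400),interpolation=2),cv2.resize(b[160:250,150:240],(400,400),interpolation=2)])[:,:,::-1])
E
```

```text
t 8.15 pos [0.3922 0.2938 0.0826] yaw -0.0529 shift now-axes [ 2.1 -2.3 -0.4] final-axes [ 2.1 -2.3 -0.4] turn [-0.0001  0.0001  0.0001] F [-5.8 -3.5 15.2] w 14.7 g 90.9 nose 0.0726
```

View pics/z6.png

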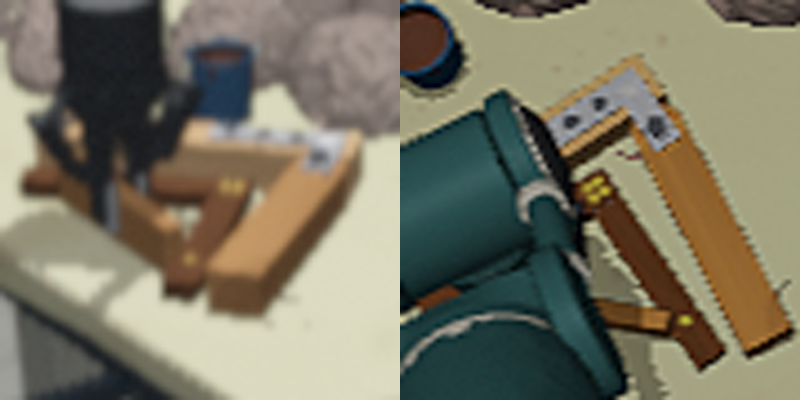

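>>> step_arm(
  targets=[
    [[0,0,0],[0,0,-1],8],
    [[0,0,0],[3,3,0],8],
    [[0,0,0],[3,3,0],8],
    [[0,0,0],[1.5,1.5,0],8],
    [[0,0,0],[0,0,0],8],
  ],
)

```text
time: 8.67
tool_pos: [0.4004, 0.301, 0.0826]
tcp_rot: [2.279, 2.162, 0.0]
wrist_force: [-1.7, -1.8, 6.6]
width: 0.172
grip_force: 89.7
```

>>> step_arm(
  targets=[
    [[0,0,0],[1.5,1.5,0],8],
    [[0,0,0],[0,0,0],8],
    [[0,0,0],[0,0,0],8],
  ],
)

```text
time: 8.92
tool_pos: [0.4017, 0.3021, 0.0826]
tcp_rot: [2.279, 2.162, -0.0]
wrist_force: [-3.3, -2.6, 7.5]
width: 0.176
grip_force: 89.9
```

>>> step_arm(
  targets=[
    [[0,0,0],[1,1,0],8],
    [[0,0,0],[0,0,0],8],
    [[0,0,0],[0,0,0],8],
  ],
)

```text
time: 9.17
tool_pos: [0.4024, 0.3029, 0.0826]
tcp_rot: [2.279, 2.162, -0.002]
wrist_force: [-3.8, -4.9, 9.3]
width: 0.174
grip_force: 90.1
```

>>> step_arm(
  targets=[
    [[0,0,0],[1,1,-0.5],8],
    [[0,0,0],[0,0,0],8],
    [[0,0,0],[0,0,0],8],
  ],
)

```text
time: 9.42
tool_pos: [0.4026, 0.3031, 0.0826]
tcp_rot: [-2.28, -2.161, 0.006]
wrist_force: [-6.2, -5.9, 10.4]
width: 0.172
grip_force: 90.2
```

```bash
python3 go.py .4253 .2823 .083 -.053; python3 -c "
from h import *
print(read_state()['torque'])"
```

```text
t 9.42 pos [0.4026 0.3031 0.0826] yaw -0.0534 shift now-axes [-19.6  23.8  -0.4] final-axes [-19.6  23.8  -0.4] turn [-0.0027  0.0024 -0.0004] F [-6.2 -5.9 10.4] w 14.7 g 90.2 nose 0.0726
[-0.73337792  0.67612061 -0.25897111]
```

>>> step_arm(
  targets=[
    [[0,0,0],[-2,2,0],8],
    [[0,0,0],[-2,2,0],8],
    [[0,0,0],[-2,2,0],8],
    [[0,0,0],[-2,2,0],8],
    [[0,0,0],[0,0,0],8],
  ],
)

```text
time: 9.83
tool_pos: [0.4091, 0.2957, 0.0826]
tcp_rot: [-2.278, -2.158, 0.006]
wrist_force: [-11.6, -0.3, 10.4]
width: 0.17
grip_force: 90.3
```

>>> step_arm(
  targets=[
    [[0,0,0],[-2,2,0],8],
    [[0,0,0],[-2,2,0],8],
    [[0,0,0],[-2,2,0],8],
    [[0,0,0],[-2,2,0],8],
    [[0,0,0],[0,0,0],8],
  ],
)

```text
time: 10.25
tool_pos: [0.4165, 0.2876, 0.0826]
tcp_rot: [-2.279, -2.157, 0.006]
wrist_force: [-12.4, 1.8, 10.0]
width: 0.171
grip_force: 90.3
```

```bash
cat > fr.py <<'E'
from h import *
s=read_state();a=2.303;C=np.array([.535,.274])
R=np.array([[np.cos(a),-np.sin(a)],[np.sin(a),np.cos(a)]])
print(round(s["time"],2),"heel plate mm",((R.T@(s["tool_pos"][:2]-C))*1000-78).round(1),"F plate",(R.T@s["wrist_force"][:2]).round(1),s["wrist_force"][2].round(1),"T",s["torque"].round(2),"yaw",Ro.from_rotvec(s["tcp_rot"]).as_matrix()[1,1].round(4))
E
python3 fr.py
```

```text
10.25 heel plate mm [11.4  1.1] F plate [9.6 8. ] 10.0 T [ 0.21  1.34 -0.2 ] yaw -0.0547
```

>>> step_arm(
  targets=[
    [[0,0,0],[-2,2,0],8],
    [[0,0,0],[-2,2,0],8],
    [[0,0,0],[-2,2,0],8],
    [[0,0,0],[0,0,0],8],
    [[0,0,0],[0,0,0],8],
  ],
)

```text
time: 10.67
tool_pos: [0.4221, 0.2813, 0.0826]
tcp_rot: [-2.278, -2.158, 0.006]
wrist_force: [-12.1, 1.9, 11.2]
width: 0.174
grip_force: 90.3
```

```bash
python3 fr.py;python3 - <<'E'
from h import *
a=save("scene","s5");b=save("top","t5")
cv2.imwrite("pics/z7.png",np.hstack([cv2.resize(a[150:230,175:255],(400,400),interpolation=2),cv2.resize(b[160:250,150:240],(400,400),interpolation=2)])[:,:,::-1])
E
```

```text
10.67 heel plate mm [3.  1.1] F plate [9.5 7.8] 11.2 T [ 0.21  1.36 -0.22] yaw -0.0545
```

View pics/z7.png

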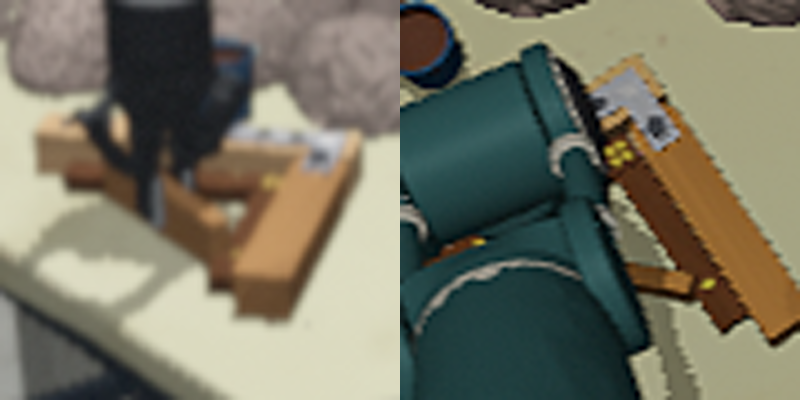

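>>> step_arm(
  targets=[
    [[0,0,0],[-1.0,1.0,0],8],
    [[0,0,0],[0,0,0],8],
    [[0,0,0],[-0.7,0.7,0],8],
    [[0,0,0],[0,0,0],8],
    [[0,0,0],[0,0,0],8],
  ],
)

```text
time: 11.18
tool_pos: [0.4227, 0.2805, 0.0827]
tcp_rot: [-2.277, -2.155, 0.006]
wrist_force: [-17.2, 6.6, 12.9]
width: 0.173
grip_force: 90.4
```

```bash
python3 fr.py
```

```text
11.18 heel plate mm [1.9 1.2] F plate [16.4  8.3] 12.9 T [ 0.92  1.92 -0.17] yaw -0.055
```

>>> step_arm(
  targets=[
    [[0,0,0],[-0.7,0.7,0],8],
    [[0,0,0],[0,0,0],8],
    [[0,0,0],[0,0,0],8],
  ],
)

```text
time: 11.43
tool_pos: [0.4227, 0.2803, 0.0826]
tcp_rot: [-2.277, -2.154, 0.007]
wrist_force: [-19.3, 9.7, 13.4]
width: 0.173
grip_force: 90.6
```

```bash
python3 fr.py
```

```text
11.43 heel plate mm [1.7 1.3] F plate [20.1  7.9] 13.4 T [ 1.32  2.27 -0.04] yaw -0.0551
```

>>> step_arm(
  targets=[
    [[0,0,0],[-0.7,0.7,0],8],
    [[0,0,0],[0,0,0],8],
    [[0,0,0],[0,0,0],8],
  ],
)

```text
time: 11.68
tool_pos: [0.4228, 0.28, 0.0827]
tcp_rot: [-2.276, -2.154, 0.007]
wrist_force: [-22.9, 12.4, 15.7]
width: 0.168
grip_force: 90.8
```

```bash
python3 fr.py
```

```text
11.68 heel plate mm [1.5 1.5] F plate [24.5  8.7] 15.7 T [1.73 2.54 0.11] yaw -0.055
```

>>> step_arm(
  targets=[
    [[0,0,0],[0.7,0.7,-0.5],8],
    [[0,0,0],[0,0,0],8],
    [[0,0,0],[0.7,0.7,0],8],
    [[0,0,0],[0,0,0],8],
    [[0,0,0],[0,0,0],8],
  ],
)

```text
time: 12.1
tool_pos: [0.4229, 0.2802, 0.0827]
tcp_rot: [-2.275, -2.154, 0.014]
wrist_force: [-25.9, 8.9, 17.9]
width: 0.172
grip_force: 91.1
```

```bash
python3 fr.py;python3 - <<'E'
from h import *
a=save("scene","s6");b=save("top","t6")
cv2.imwrite("pics/z8.png",np.hstack([cv2.resize(a[150:230,175:255],(400,400),interpolation=2),cv2.resize(b[160:250,150:240],(400,400),interpolation=2)])[:,:,::-1])
cv2.imwrite("pics/z8t.png",cv2.resize(b[165:245,175:260],(800,600),interpolation=2)[:,:,::-1])
E
```

```text
12.1 heel plate mm [1.5 1.2] F plate [24.  13.3] 17.9 T [1.21 2.75 0.12] yaw -0.0545
```

View pics/z8.png

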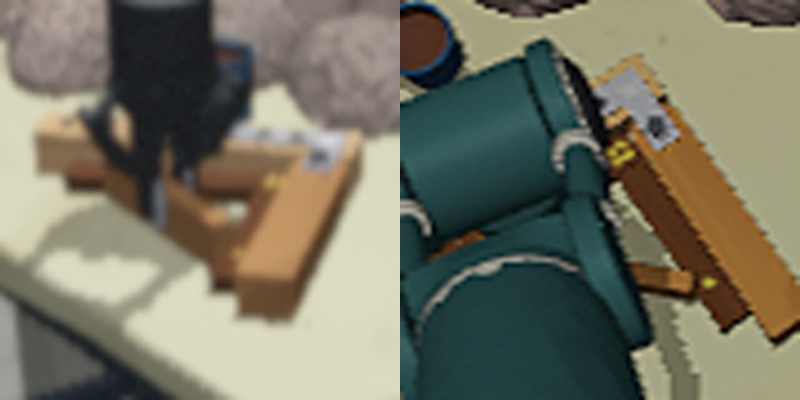

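>>> step_arm(
  targets=[
    [[0,0,0.01],[1.1,0,0],8],
    [[0,0,0],[0,0,0],8],
    [[0,0,0],[0,0,0],8],
  ],
)

```text
time: 12.45
tool_pos: [0.4231, 0.2807, 0.0826]
tcp_rot: [-2.285, -2.145, 0.015]
wrist_force: [-25.1, 5.8, 17.7]
width: 0.174
grip_force: 91.3
```

```bash
python3 fr.py; python3 - <<'E'
from h import *
# stud/plate outer-edge directions at t4 (before), t6 (now): boundary of timber vs bench, top edge z=.036
def edge(name,a,b,z=.036,n=40):
    g=cv2.cvtColor(cv2.imread(f"pics/{name}.png"),cv2.COLOR_BGR2LAB).astype(float)
    a,b=np.array(a,float),np.array(b,float);d=(b-a)/np.linalg.norm(b-a);nrm=np.array([-d[1],d[0]])
    pts=[]
    u=np.arange(-4,4.01,.1)
    for f in np.linspace(.1,.9,n):
        c=a+f*(b-a);P=c+u[:,None]*nrm
        v=cv2.remap(g[:,:,2].astype(np.float32),P[:,0].astype(np.float32)[None],P[:,1].astype(np.float32)[None],1)[0]
        gr=np.abs(np.gradient(cv2.GaussianBlur(v[None],(0,0),5)[0]))
        pts.append(c+u[np.argmax(gr)]*nrm)
    W=np.array([ray("top",p[::-1],z)[:2] for p in pts])
    m=np.median(W,0)
    l=cv2.fitLine(W.astype(np.float32)*1000,cv2.DIST_HUBER,0,.1,.01).ravel()
    v=l[:2];r=np.abs((W*1000-l[2:])@[-v[1],v[0]])
    return np.arctan2(*v[::-1])%np.pi,np.median(r)
o1=lambda p:(np.array(p)+.5)/6-.5+[135,160]
print("plate outer t0",edge("t0",o1((395,83)),o1((50,310))))
print("stud outer t0",edge("t0",o1((475,165)),o1((618,435))))
o=lambda p:(np.array(p)+.5)*90/400-.5+[150,160]
print("stud outer t6",edge("t6",o((280,115)),o((400,315))))
print("stud outer t5",edge("t5",o((280,115)),o((400,315))))
E
```

```text
12.45 heel plate mm [1.8 0.8] F plate [21.  14.8] 17.7 T [0.88 2.66 0.38] yaw -0.0632
plate outer t0 (np.float32(2.2515373), np.float64(1.2920002678933298))
stud outer t0 (np.float32(0.6135518), np.float64(0.3244007384981027))
stud outer t6 (np.float32(0.7318027), np.float64(0.2614462789568495))
stud outer t5 (np.float32(0.722068), np.float64(0.23285093328484335))
```

>>> step_arm(
  targets=[
    [[0,0,0.01],[1.1,0,0],8],
    [[0,0,0],[0,0,0],8],
    [[0,0,0],[0,0,0],8],
  ],
)

```text
time: 12.7
tool_pos: [0.423, 0.2808, 0.0826]
tcp_rot: [-2.294, -2.137, 0.018]
wrist_force: [-25.6, -0.2, 20.6]
width: 0.171
grip_force: 92.0
```

```bash
python3 fr.py
```

```text
12.7 heel plate mm [1.9 0.7] F plate [17.  19.1] 20.6 T [0.39 2.66 0.9 ] yaw -0.0709
```

```bash
python3 - <<'E'
from h import *
b=save("top","t7");a=save("scene","s7")
def edge(name,a,b,z,lo,hi,ch=0,w=3,n=60):
    g=cv2.cvtColor(cv2.imread(f"pics/{name}.png"),cv2.COLOR_BGR2LAB)[:,:,ch].astype(np.float32)
    a,b=np.array(a,float),np.array(b,float);d=(b-a)/np.linalg.norm(b-a);nrm=np.array([-d[1],d[0]])
    u=np.arange(-w,w+.01,.1);pts=[]
    for f in np.linspace(lo,hi,n):
        P=(a+f*(b-a)+u[:,None]*nrm).astype(np.float32)
        v=cv2.GaussianBlur(cv2.remap(g,P[:,0][None],P[:,1][None],1),(0,0),4)[0]
        pts.append(P[np.argmax(np.abs(np.gradient(v)))])
    W=np.array([ray("top",p[::-1],z)[:2] for p in pts])*1000
    l=cv2.fitLine(W.astype(np.float32),cv2.DIST_HUBER,0,.1,.01).ravel();v=l[:2];r=np.abs((W-l[2:])@[-v[1],v[0]])
    return round(float(np.arctan2(v[1],v[0])%np.pi),4),round(float(np.median(r)),2)
o=lambda p:(np.array(p)+.5)*90/400-.5+[150,160]
for t in("t5","t6","t7"):
    print(t,"stud outer",edge(t,o((280,115)),o((400,315)),.036,.1,.9,2),"stud inner",edge(t,o((250,155)),o((365,338)),.036,.1,.9,2,2),edge(t,o((250,155)),o((365,338)),.036,.1,.9,0,2))
o1=lambda p:(np.array(p)+.5)/6-.5+[135,160]
print("t0 stud inner",edge("t0",o1((430,235)),o1((556,470)),.036,.05,.9,2,2),"plate inner",edge("t0",o1((402,157)),o1((85,365)),.036,.05,.9,0,2),"plate outer",edge("t0",o1((410,73)),o1((42,315)),.036,.05,.95,2,2),edge("t0",o1((410,73)),o1((42,315)),.036,.05,.95,0,2),"bench",edge("t0",o1((405,175)),o1((93,380)),0,.05,.95,0,2))
im=cv2.imread("pics/t7.png");cv2.imwrite("pics/z9.png",cv2.resize(im[178:244,190:245],(500,600),interpolation=2))
E
sleep 0
```

```text
t5 stud outer (0.7202, 0.31) stud inner (0.7201, 0.63) (0.7171, 0.82)
t6 stud outer (0.7233, 0.33) stud inner (0.7341, 0.52) (0.7313, 0.58)
t7 stud outer (0.7232, 0.34) stud inner (0.7347, 0.51) (0.7301, 0.64)
t0 stud inner (0.6138, 0.35) plate inner (2.2975, 0.3) plate outer (2.26, 1.28) (2.3001, 0.35) bench (2.2971, 0.43)
```

View pics/z9.png

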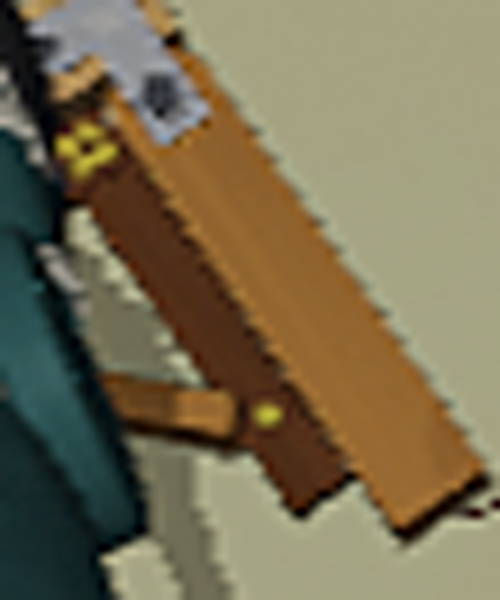

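```bash
python3 - <<'E'
from h import *
o=lambda p:(np.array(p)+.5)*55/500-.5+[190,178]
A,B=o((92,208)),o((296,517))
for t in("t5","t6","t7"):
    g=cv2.cvtColor(cv2.imread(f"pics/{t}.png"),cv2.COLOR_BGR2LAB)
    for ch in (1,2):
        h=g[:,:,ch].astype(np.float32);d=(B-A)/np.linalg.norm(B-A);n=np.array([-d[1],d[0]]);u=np.arange(-2,2.01,.1);W=[]
        for f in np.r_[np.linspace(.05,.55,40),np.linspace(.83,.95,10)]:
            P=(A+f*(B-A)+u[:,None]*n).astype(np.float32)
            v=cv2.GaussianBlur(cv2.remap(h,P[:,0][None],P[:,1][None],1),(0,0),4)[0]
            W.append(ray("top",P[np.argmax(np.abs(np.gradient(v)))][::-1],.016)[:2]*1000)
        W=np.array(W);l=cv2.fitLine(W.astype(np.float32),cv2.DIST_HUBER,0,.1,.01).ravel();v=l[:2]
        print(t,ch,np.arctan2(v[1],v[0])%np.pi,np.median(np.abs((W-l[2:])@[-v[1],v[0]])))
E
```

```text
t5 1 0.7291 0.24603924456170695
t5 2 0.73100865 0.4365436181291925
t6 1 0.7352191 0.2266099903164422
t6 2 0.73701334 0.6584677866003281
t7 1 0.72816855 0.28886116623013813
t7 2 0.72746384 0.6017582755242319
```

>>> step_arm(
  targets=[
    [[0,0,0],[0,0,0],8],
    [[0,0,0],[0,0,0],8],
    [[0,0,0],[0,0,0],8],
    [[0,0,0],[0,0,0],8],
  ],
)

```text
time: 13.13
tool_pos: [0.4231, 0.2809, 0.0827]
tcp_rot: [-2.294, -2.137, 0.017]
wrist_force: [-24.5, 1.5, 19.6]
width: 0.175
grip_force: 92.0
```

```bash
python3 fr.py; python3 -c "
from workcell import finish_job
print(finish_job())"
```

```text
13.13 heel plate mm [1.9 0.7] F plate [17.5 17.3] 19.6 T [0.44 2.62 0.9 ] yaw -0.0709
the job is handed in; nothing more can be done
None
```

I handed the job in at 13.1 s with the square still gripped and pressed into the corner at about 17 N on each of plate and stud; stud and square both measured square to the plate within about 0.01 rad, I kept the arm clear of the pots and dish, and the result has not been reported.

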